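# Find the junction-box lid that rocks and snap it home

### The arm

A 6-joint arm with a two-finger parallel gripper is mounted at the origin on the work surface. World frame = base frame: x ahead of the robot, y to its left, z up, the work surface at z = 0. Lengths are in mm, angles in degrees, forces in N, time in s.
With the tool pointing down it reaches from about 350 to 850 mm from the base axis. Payload 8.1 kg.
Tool frame: the origin (TCP) lies between the finger pads; the fingertips stand r.nose_length ahead of it and the grasp point (between the pads) lies 3 mm ahead of it (r.nose_length is the distance from the TCP to the fingertips, in mm); x points along the fingers, y is the direction in which the jaws open and shut, and the axes are right-handed (so a half turn about x gives the same grasp; the last joint's range is limited). The gripper opens to 85 mm and grips with 20 to 120 N. Pads are 22 mm wide; open, the fingers measure 114 mm over their backs; the gripper's body (76 mm by 85 mm) begins 54 mm behind the grasp point. The pads swing forward as they close: fully open they stand 13 mm farther back than shut.
Start: joints at [67.93, 7.471, 85.268, -0, 87.261, -4.893], TCP at [177.176, 573.249, 253.292] pointing down, gripper open.
Joint ranges: [-169.43, 169.43], [-51.17, 129.36], [1.28, 143.12], [-76.62, 256.62], [0, 156.53], [-152.29, 152.29]. Speed limits (degrees/s): [136.94, 136.94, 159.86, 180, 180, 180].

### API

Orientations are given as [roll, pitch, yaw] about the fixed x, y, z axes, in that order (R = Rz(yaw) Ry(pitch) Rx(roll)).
In Python, from bench import sense, optics, order, r gives the robot as it stands.
- The arm moves only by the tool carry_out, never from a script. Its argument "commands" is one flat list of numbers, 7 for each row, row after row: the shift along the tool's x, y, z in m, then the turn, a rotation vector about the tool's x, y, z in degrees, then the closure, from -1 (fully open) to 1 (shut), so that 0 is half open. A call has 1 to 12 rows; each row is the pose to reach, as a shift and turn from the pose measured when the call began, along the tool's axes at that moment; what a row does not reach only later rows make up. A row lasts 1/8 s, in which the tool goes at most 62.5 mm and 10.7 degrees, less where a joint would pass 70% of its speed; a pose out of reach is approached as far as the arm can. A call with a gripper value outside its range is refused whole. The fingers move at their own pace and stop on an object; "grip_force" is the grip in N (left out, the last holds). Time passes only in rows, so rows that repeat a pose let the fingers close. It gives the time, the measured TCP pose, the force and the opening at its end, in the units of the state.
- sense(): the state, without advancing time (a new reading comes with each control period).
- optics.snapshot(name): name is "side" or "top"; returns (picture, depth): 480x640x3 uint8, red, green, blue; 480x640 float32, mm along the optical axis (not along the pixel's ray), 0 where there is no reading.
- optics.calibration(name): a dict with "mtx" (3x3 intrinsics, pixels), "k1" (the pictures are not rectified: a ray, as slopes to the right and down, at radius r is drawn at 1 + k1 r^2 times it, then the intrinsics apply), "extrinsics" (4x4, takes a point from camera to world coordinates). Camera axes: x right, y up, looking along -z (the intrinsics and any distortion apply to the point x, -y, -z); pixel columns grow to the right and rows downward; lengths in mm; the calibration is good to about 2 mm. A picture is of the moment at which its call begins. calibration takes no time and is no camera call.
- order.hand_in(): hands the job in, once; it reports no verdict.
The state is a dict: "time": time; "joint_pos": joint angles; "qd": joint speeds; "joint_efforts": joint torques, N m; "tool_pos": TCP position; "tcp_rot": TCP orientation; "ft_force": force on the tool from outside, world axes, zero at the start; "wrist_torque": the same for the moment, N m; "finger_gap": finger opening in mm.
Only numpy, scipy, OpenCV 4.12 (cv2) and the standard library are available. Lean on these libraries where they do the work, as an engineer would, in place of code of your own. Each camera call takes 0.05 s, during which the arm holds its last target. There are 200 camera calls.

### The job

One of the four push-on lids on this row of junction boxes has not been clipped in: it looks like the others but rocks when you press its corners. Feel for it by pressing the lids with the fingertips, then snap the loose lid home by pressing it at its corners, one after another and not in the middle, until all four are in and it sits level and no longer gives. Use finger pressure only, without blows or great force, lift or prise off no lid, and leave the other things where they are.

Things in the scene. Friction and masses are not known exactly. Their poses are not given: they have to be found in the camera images.
- backboard: plywood board lying on the table, fixed, 240 x 660 x 15 mm (its x, y, z), origin under its centre; its y axis runs along the row of four junction boxes. The boxes, all fixed, stand in line at y = -202.5, -67.5, 67.5 and 202.5 mm of the board, x = 0, squared to it, joined by 20 mm grey conduit that is lower than the lids.
- lid_1: grey push-on lid, one of four identical ones (square cap, 92 x 92 mm, 60 g), each over a box; which name is at which box varies. Origin: centre of the underside of its top plate, z up, at the start 65 mm over the table for all; its flat upper face is 4 mm above the origin. A skirt reaches 14 mm down around the box with 2 mm of play. Lid and box are squared to the board.
- lid_2: push-on lid, the same as lid_1. Four lugs under each lid, below the moulded rings at (+-29, +-27) mm of its x and y, snap past spring clips in the box. A lid that is home rests on the rim of its box and does not give. The loose one rests on top of its clips, 7 mm short of home, but looks alike because its box is 7 mm shallower.
- lid_3: push-on lid, the same as lid_1. Pressed over one lug, the loose lid first gives springily by about 1 mm; at 6 to 11 N the lug snaps through and the lid stays tipped: that corner about 5 mm lower, the opposite one 5 mm higher. Pressing the others in the same way, the raised one first, snaps in the rest (the last corners may take two lugs at once, up to 18 N); in the middle it takes over 28 N.
- lid_4: push-on lid, the same as lid_1. Once home, the loose lid is level, with its origin 58 mm over the table, 7 mm lower than the other lids, and it no longer gives. The lids that are home already stay at 65 mm.
- screwdriver: bystander: screwdriver with a red handle, 190 mm long, lying on the front of the board
- coupling: bystander: grey conduit coupling, a tube 27 mm across and 45 mm tall, standing on the back of the board
- gland: bystander: black cable gland, 30 mm across and 36 mm tall, standing on the front of the board
- tape_measure: bystander: yellow and black tape measure, 72 x 38 x 70 mm, standing on the table to the right
- solvent_can: bystander: round can, 66 mm across, 110 mm tall, standing on the table to the left
- marker: bystander: white marker pen with a black cap, 16 mm thick, 105 mm long, lying on the back of the board
Not all that is in view belongs to the job. Leave any green, pink or purple look-alike of the lid_2 alone.

How it is judged (in metres and radians):
On the way:
1. the loose lid, pressed at a corner or one side, has tipped, with that corner snapped in (tilt over 0.04 rad for 0.1 s) (angle between any of lid_1, lid_2, lid_3, lid_4's own z axis and vertical above 0.04 rad), for 0.1 s.
At the end, for the whole second after the job is handed in: One lid has gone down from its clips onto the rim of its box (origin no more than 1.5 mm above 58 mm over the table); all four lids are level within 0.03 rad, none stands more than 1.5 mm higher than at the start, and all are at rest (height (world z) of any of lid_1, lid_2, lid_3, lid_4 below 0.05949 m and angle between each of lid_1, lid_2, lid_3, lid_4's own z axis and vertical below 0.03 rad and height (world z) of each of lid_1, lid_2, lid_3, lid_4 below 0.0665 m and linear speed of each of lid_1, lid_2, lid_3, lid_4 below 0.01 m/s); the robot touches nothing.
It fails at once if a lid is lifted, prised off or knocked from its box (height (world z) of any of lid_1, lid_2, lid_3, lid_4 above 0.073 m or angle between any of lid_1, lid_2, lid_3, lid_4's own z axis and vertical above 0.4 rad or distance of any of lid_1, lid_2, lid_3, lid_4 from where it was at the start of the episode above 0.02 m).
It fails at once if a lid is pressed or struck with more than 120 N (contact force between any of the arm, the fingers and lid_1 above 120 N or contact force between any of the arm, the fingers and lid_2 above 120 N or contact force between any of the arm, the fingers and lid_3 above 120 N or contact force between any of the arm, the fingers and lid_4 above 120 N).
It fails at once if a bystander is moved by more than 20 mm (distance of any of screwdriver, coupling, gland, tape_measure, solvent_can, marker from where it was at the start of the episode above 0.02 m).
It also fails if it takes over 51 s, if anything falls off the work surface, if the arm or the gripper's body presses on something with over 40 N, if the wrist force passes 120 N, or if a joint passes its speed limit or range.

## Working session

There is one attempt and no reset: what is moved stays moved. The work goes in short steps, Python scripts to look and compute and a tool call to move; the robot and the scene stay as the last step left them, time stands still between calls to the robot, and variables do not carry over. Pictures are saved under pics/ and viewed, about 8 in all and at most 12, crops included, and the job is handed in when it is done.

Besides the shell and the picture viewer there is one more tool, called after "Emit:" as a command line: name --argument value ..., lists and objects as JSON in quotes. carry_out: Moves the arm, as the interface text tells. Its arguments: {"type":"object","properties":{"commands":{"type":"array","items":{"type":"number"}},"grip_force":{"type":"number"}},"required":["commands"]}

```bash
mkdir -p pics; ls; python3 - <<'E'
from bench import sense, optics, order, r
import cv2,numpy as np
print(sense()); print(r.nose_length)
for n in("top","side"):
    p,d=optics.snapshot(n); np.savez(f"pics/{n}0.npz",p=p,d=d); cv2.imwrite(f"pics/{n}0.png",p[:,:,::-1]); c=optics.calibration(n); print(n,c)
E
```

```text
pics
{'time': 0.0, 'joint_pos': array([ 6.79282860e+01,  7.51571894e+00,  8.53300249e+01, -4.98193473e-04,
        8.72592822e+01, -4.89453403e+00]), 'qd': array([-0.04342872, -0.05710732, -0.08357998,  0.00650719, -0.06030398,
       -0.07814209]), 'joint_efforts': array([ 1.06679952e-03, -5.69373465e+01, -5.00575483e+01, -7.66836195e-06,
        1.40819780e-02, -5.09187896e-05]), 'tool_pos': array([177.00370872, 572.7724728 , 252.23085722]), 'tcp_rot': array([ -94.62308713,   89.89497281, -111.80024286]), 'ft_force': array([ 0.25797452, -0.55295173, -0.77888209]), 'wrist_torque': array([ 0.01769751, -0.07384271,  0.02347445]), 'finger_gap': 85.28146666682001}
22.0
top {'mtx': array([[535.29881658,   0.        , 316.84977775],
       [  0.        , 535.29881658, 234.09241923],
       [  0.        ,   0.        ,   1.        ]]), 'k1': -0.03768628795542443, 'extrinsics': array([[-2.33043589e-02,  9.89411247e-01, -1.43256035e-01,
         3.26226247e+02],
       [-9.99699638e-01, -2.19759283e-02,  1.08486073e-02,
        -1.09921197e+01],
       [ 7.58554971e-03,  1.43465827e-01,  9.89626200e-01,
         1.32806382e+03],
       [ 0.00000000e+00,  0.00000000e+00,  0.00000000e+00,
         1.00000000e+00]])}
side {'mtx': array([[475.65351396,   0.        , 316.29307068],
       [  0.        , 475.65351396, 233.3602197 ],
       [  0.        ,   0.        ,   1.        ]]), 'k1': 0.03325778110583627, 'extrinsics': array([[ 9.69961877e-01,  1.43487042e-01, -1.96431732e-01,
         2.99257284e+02],
       [-2.43256974e-01,  5.72032576e-01, -7.83329290e-01,
        -8.71238793e+02],
       [-3.22524804e-05,  8.07582937e-01,  5.89754015e-01,
         7.19363362e+02],
       [ 0.00000000e+00,  0.00000000e+00,  0.00000000e+00,
         1.00000000e+00]])}
```

View pics/top0.png

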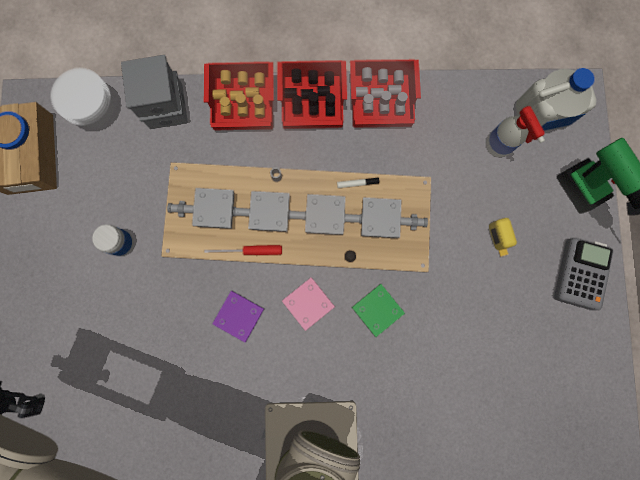

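View pics/side0.png

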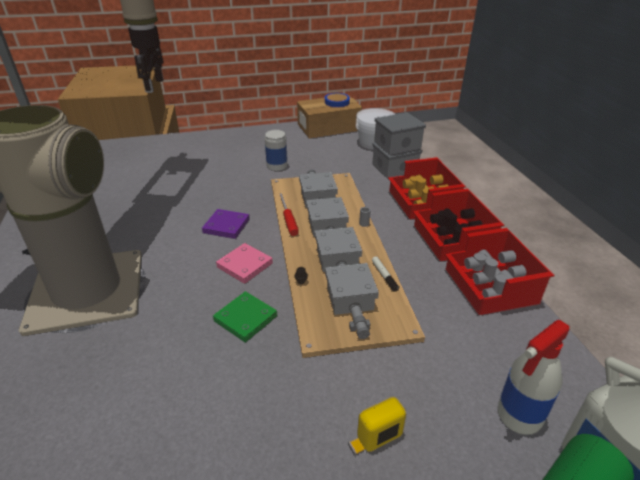

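The top view shows the four grey lids on the board at about (213,208), (269,212), (325,215) and (381,218). The purple, pink and green squares on the table at (238,316), (308,304) and (378,310) are look-alikes and stay where they are. Next I measure the lids.

```bash
cat > h.py <<'E'
import numpy as np,cv2
from bench import sense,optics,order,r
def rays(n,uv):
    c=optics.calibration(n);K=c["mtx"]
    q=cv2.undistortPoints(np.float64(uv).reshape(-1,1,2),K,np.array([c["k1"],0,0,0.])).reshape(-1,2)
    T=c["extrinsics"]; d=np.c_[q[:,0],-q[:,1],-np.ones(len(q))]
    return T,d
def onplane(n,uv,z):
    T,d=rays(n,uv);w=d@T[:3,:3].T;o=T[:3,3]
    return o+w*((z-o[2])/w[:,2])[:,None]
def cloud(n,depth):
    v,u=np.mgrid[:480,:640];T,d=rays(n,np.c_[u.ravel(),v.ravel()])
    return ((d*depth.reshape(-1,1))@T[:3,:3].T+T[:3,3]).reshape(480,640,3)
E
cat > m.py <<'E'
from h import *
f=np.load("pics/top0.npz");p,d=f["p"],f["d"]
C=cloud("top",d)
m=((C[...,2]>58)&(C[...,2]<80)).astype(np.uint8); m[:185]=0;m[245:]=0;m[:,:180]=0;m[:,420:]=0
m=cv2.morphologyEx(m,cv2.MORPH_OPEN,np.ones((9,9)))
n,l,s,ce=cv2.connectedComponentsWithStats(m)
cs=[]
for i in range(1,n):
    cnt=cv2.findContours((l==i).astype(np.uint8),0,1)[0][0]
    w=onplane("top",cnt.reshape(-1,2),69)[:,:2].astype(np.float32)
    R=cv2.minAreaRect(w); zz=C[l==i][:,2]
    print(ce[i],s[i][4],R,"z",np.median(zz),"cloud xy",np.median(C[l==i],0)[:2]); cs.append(R[0])
cs=np.array(sorted(cs,key=lambda a:a[1]));print(np.diff(cs,axis=0),np.degrees(np.arctan2(*(cs[-1]-cs[0]))),cs.mean(0))
# tall bystanders near board
q=C[150:280,155:440,2];print("max z on board",[(float(np.nanmax(q)))])
for nm,(u,v) in dict(coupling=(277,175),gland=(350,256),marker=(358,183),driver=(262,250)).items():
    print(nm,C[v-2:v+3,u-2:u+3].reshape(-1,3).mean(0).round(0))
cv2.imwrite("pics/c0.png",cv2.resize(p[150:280,155:440,::-1],None,fx=2.8,fy=2.8,interpolation=cv2.INTER_CUBIC))
E
python3 m.py
```

```text
[212.70290395 208.80789278] 1343 ((576.1428833007812, 223.39541625976562), (92.59382629394531, 90.1220703125), 88.7019271850586) z 69.95550942474097 cloud xy [574.76051237 222.72154103]
[268.15713301 210.80909717] 1451 ((567.185302734375, 90.02133178710938), (92.6920166015625, 92.73194122314453), 85.51322937011719) z 70.12554866170217 cloud xy [567.24066359  90.41865024]
[324.77834302 213.31831395] 1376 ((556.4359741210938, -44.20321273803711), (91.94697570800781, 92.56070709228516), 85.52066040039062) z 70.09976875381153 cloud xy [558.1049302  -44.84744054]
[381.02582496 217.08249641] 1394 ((546.0390625, -179.07516479492188), (91.19059753417969, 92.83060455322266), 87.35588836669922) z 69.97254378880427 cloud xy [ 545.90709727 -179.0557221 ]
[[ 10.39691162 134.87195206]
 [ 10.74932861 134.22454453]
 [  8.95758057 133.37408447]] 4.277619552949993 [561.45080566  22.53459263]
max z on board [1328.0638184284871]
coupling [663.  70.  38.]
gland [ 456. -103.   52.]
marker [ 640. -130.   31.]
driver [477. 108.  41.]
```

View pics/c0.png

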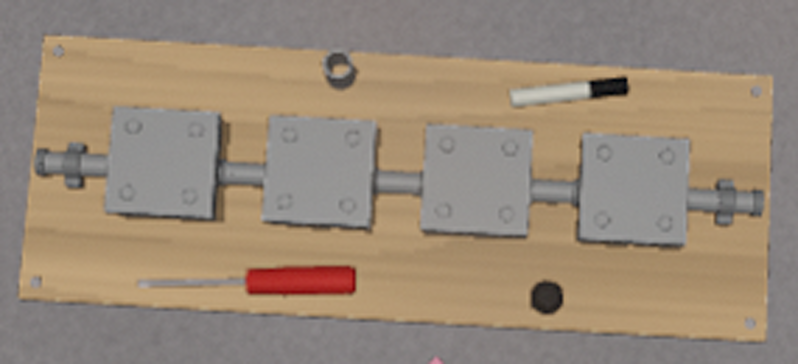

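The four lids in the crop are about 134 mm apart, 92 mm square and with tops at z≈70, so all sizes agree. The row runs along (0.0746, 0.997), and all four look alike. I'll press with shut fingertips, squared to the board.

```bash
cat >> h.py <<'E'
from scipy.spatial.transform import Rotation as Ro
a=np.radians(4.28);Y=np.array([np.sin(a),np.cos(a),0]);X=np.array([np.cos(a),-np.sin(a),0]);C0=np.array([561.4,22.5,0])
B={1:202.5,2:67.5,3:-67.5,4:-202.5}
def spot(k,sx,sy): return C0+Y*(B[k]+sy)+X*sx
def go(k,sx,sy,z):
    s=sense();R=Ro.from_euler("xyz",s["tcp_rot"],degrees=True);M=R.as_matrix()
    ty=M[:,1]*[1,1,0]; cand=[v for v in(X,-X,Y,-Y)];yy=max(cand,key=lambda v:v@ty)
    xx=np.array([0,0,-1.]);D=np.c_[xx,yy,np.cross(xx,yy)]
    p=spot(k,sx,sy);p[2]=z
    print(k,sx,sy,"target",p.round(1),"now",s["tool_pos"].round(1),"shift mm",(M.T@(p-s["tool_pos"])).round(2),"rot",np.degrees(Ro.from_matrix(M.T@D).as_rotvec()).round(2),"F",s["ft_force"].round(2),"t",round(s["time"],2))
    return M
E
python3 - <<'E'
from h import *
M=go(1,29,27,180);print(M.round(3)); go(1,29,27,100)
E
```

```text
1 29 27 target [607.4 249.2 180. ] now [177.  572.8 252.4] shift mm [  72.59 -181.94  506.83] rot [-12.9   -0.02   0.09] F [ 0.31 -0.07 -1.12] t 0.1
[[-0.001  0.295  0.955]
 [-0.002  0.955 -0.295]
 [-1.    -0.002 -0.   ]]
1 29 27 target [607.4 249.2 100. ] now [177.  572.8 252.4] shift mm [ 152.59 -181.81  506.84] rot [-12.9   -0.02   0.09] F [ 0.31 -0.07 -1.12] t 0.1
```

Emit:
carry_out --commands '[0.0726,-0.182,0.507,-12.9,0,0,1,0.0726,-0.182,0.507,-12.9,0,0,1,0.0726,-0.182,0.507,-12.9,0,0,1,0.0726,-0.182,0.507,-12.9,0,0,1,0.0726,-0.182,0.507,-12.9,0,0,1,0.0726,-0.182,0.507,-12.9,0,0,1,0.0726,-0.182,0.507,-12.9,0,0,1,0.0726,-0.182,0.507,-12.9,0,0,1,0.0726,-0.182,0.507,-12.9,0,0,1,0.11,-0.182,0.507,-12.9,0,0,1,0.1476,-0.182,0.507,-12.9,0,0,1,0.1526,-0.182,0.507,-12.9,0,0,1]' --grip_force 40

```text
time: 1.6
tool_pos: [604.7, 247.8, 95.5]
tcp_rot: [-149.4, 89.5, -153.7]
ft_force: [0.5, 0.3, -0.3]
finger_gap: -0.1
```

```bash
python3 - <<'E'
from h import *
M=go(1,29,27,93)
p,d=optics.snapshot("side");cv2.imwrite("pics/s1.png",cv2.resize(p[120:330,220:470,::-1],None,fx=2.8,fy=2.8))
E
```

```text
1 29 27 target [607.4 249.2  93. ] now [604.7 247.8  95.5] shift mm [2.48 1.58 2.64] rot [-0.02 -0.44  0.26] F [ 0.52  0.32 -0.26] t 1.6
```

View pics/s1.png

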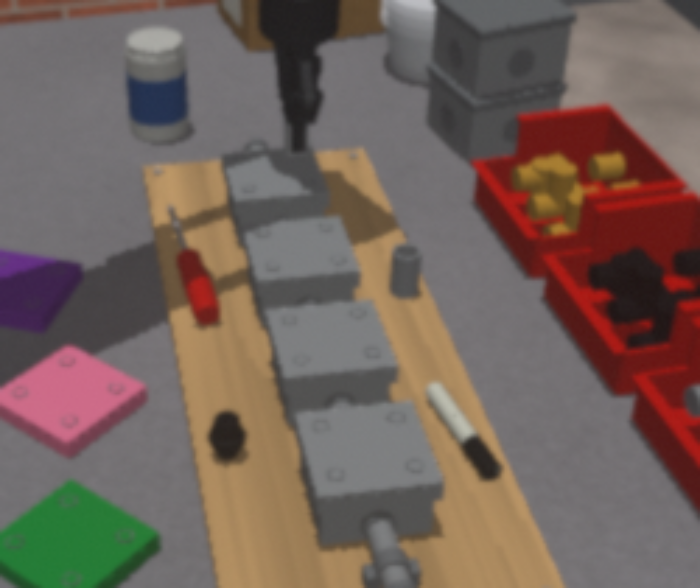

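The fingertips stand over the far-left corner of lid 1 (crop pixel ~(300,150)). I press down gently.

Emit:
carry_out --commands '[0.0015,0,0,0,0,0,1,0.003,0,0,0,0,0,1,0.004,0,0,0,0,0,1,0.005,0,0,0,0,0,1,0.005,0,0,0,0,0,1]'

```text
time: 2.28
tool_pos: [605.7, 248.4, 92.4]
tcp_rot: [-145.9, 89.7, -150.2]
ft_force: [0.0, 0.1, 1.0]
finger_gap: 0.4
```

Emit:
carry_out --commands '[0.001,0,0,0,0,0,1,0.002,0,0,0,0,0,1,0.002,0,0,0,0,0,1]'

```text
time: 2.65
tool_pos: [605.9, 248.4, 90.7]
tcp_rot: [-144.5, 89.7, -148.8]
ft_force: [-0.1, 1.0, 3.1]
finger_gap: 0.2
```

Emit:
carry_out --commands '[0.001,0,0,0,0,0,1,0.002,0,0,0,0,0,1,0.002,0,0,0,0,0,1]'

```text
time: 3.02
tool_pos: [606.3, 248.7, 89.3]
tcp_rot: [-144.7, 89.7, -148.9]
ft_force: [-0.9, -0.2, 4.4]
finger_gap: -0.0
```

Emit:
carry_out --commands '[0.001,0,0,0,0,0,1,0.002,0,0,0,0,0,1,0.002,0,0,0,0,0,1]'

```text
time: 3.4
tool_pos: [606.2, 248.7, 87.1]
tcp_rot: [-144.4, 89.7, -148.7]
ft_force: [0.9, 0.3, 2.9]
finger_gap: 0.1
```

Emit:
carry_out --commands '[0.001,0,0,0,0,0,1,0.002,0,0,0,0,0,1,0.002,0,0,0,0,0,1]'

```text
time: 3.78
tool_pos: [607.0, 248.9, 86.5]
tcp_rot: [-136.3, 89.8, -140.5]
ft_force: [-0.7, 0.5, 9.8]
finger_gap: -0.2
```

```bash
cat >> h.py <<'E'
def planes(n="side",img=None):
    p,d=optics.snapshot(n) if img is None else img
    C=cloud(n,d).reshape(-1,3);C=C[(d.ravel()>0)]
    for k in B:
        q=C-spot(k,0,0);lx,ly,z=q@X,q@Y,C[:,2]
        m=(abs(lx)<40)&(abs(ly)<40)&(z>50)&(z<85)
        for _ in range(4):
            A=np.c_[lx[m],ly[m],np.ones(m.sum())];c=np.linalg.lstsq(A,z[m],rcond=None)[0]
            e=z-(c[0]*lx+c[1]*ly+c[2]);m&=abs(e)<max(2,2*np.median(abs(e[m])))
        print(n,"lid",k,"n",m.sum(),"slope x,y",c[:2].round(3),"zc",c[2].round(2),"rms",e[m].std().round(2))
    print("t",sense()["time"])
E
python3 - <<'E'
from h import *
f=np.load("pics/side0.npz");planes("side",(f["p"],f["d"]))
f=np.load("pics/top0.npz");planes("top",(f["p"],f["d"]))
planes("side");planes("top")
go(1,29,27,93)
E
```

```text
side lid 1 n 364 slope x,y [ 0.002 -0.   ] zc 70.17 rms 0.93
side lid 2 n 496 slope x,y [0.003 0.   ] zc 70.04 rms 0.96
side lid 3 n 672 slope x,y [0.003 0.001] zc 69.91 rms 0.95
side lid 4 n 926 slope x,y [ 0.003 -0.001] zc 69.84 rms 0.93
t 3.775
top lid 1 n 707 slope x,y [0.001 0.005] zc 70.01 rms 1.26
top lid 2 n 712 slope x,y [ 0.001 -0.001] zc 70.08 rms 1.34
top lid 3 n 642 slope x,y [0.001 0.003] zc 70.08 rms 1.09
top lid 4 n 649 slope x,y [0.004 0.005] zc 70.1 rms 1.03
t 3.775
side lid 1 n 285 slope x,y [-0.074 -0.077] zc 69.95 rms 0.9
side lid 2 n 474 slope x,y [0.    0.003] zc 70.0 rms 0.97
side lid 3 n 672 slope x,y [0.    0.002] zc 70.01 rms 0.95
side lid 4 n 914 slope x,y [ 0.002 -0.001] zc 69.91 rms 0.94
t 3.825
top lid 1 n 244 slope x,y [-0.099 -0.078] zc 70.18 rms 1.15
top lid 2 n 754 slope x,y [0.004 0.015] zc 70.19 rms 1.44
top lid 3 n 654 slope x,y [0.003 0.007] zc 70.15 rms 1.2
top lid 4 n 648 slope x,y [0.003 0.007] zc 70.23 rms 1.14
t 3.875
1 29 27 target [607.4 249.2  93. ] now [607.  249.   86.5] shift mm [-6.54  0.26  0.46] rot [ 0.01 -0.12  0.11] F [-1.59  0.07  9.12] t 3.88
```

Lid 1 is the loose one. The corner I pressed has snapped in, with slopes of about -0.077 in x and y, and the other three stay level. Next is the raised, opposite corner.

```bash
python3 - <<'E'
from h import *
for c in((29,27,116),(-29,-27,116),(-29,-27,102)): go(1,*c)
E
```

```text
1 29 27 target [607.4 249.2 116. ] now [607.  249.   86.5] shift mm [-29.54   0.22   0.42] rot [ 0.01 -0.12  0.11] F [-1.59  0.07  9.12] t 3.88
1 -29 -27 target [545.6 199.7 116. ] now [607.  249.   86.5] shift mm [-29.31 -53.78 -57.59] rot [ 0.01 -0.12  0.11] F [-1.59  0.07  9.12] t 3.88
1 -29 -27 target [545.6 199.7 102. ] now [607.  249.   86.5] shift mm [-15.31 -53.75 -57.56] rot [ 0.01 -0.12  0.11] F [-1.59  0.07  9.12] t 3.88
```

Emit:
carry_out --commands '[-0.03,0,0,0,0,0,1,-0.03,0,0,0,0,0,1,-0.03,-0.0538,-0.0576,0,0,0,1,-0.03,-0.0538,-0.0576,0,0,0,1,-0.03,-0.0538,-0.0576,0,0,0,1,-0.016,-0.0538,-0.0576,0,0,0,1,-0.016,-0.0538,-0.0576,0,0,0,1,-0.012,-0.0538,-0.0576,0,0,0,1,-0.012,-0.0538,-0.0576,0,0,0,1]'

```text
time: 5.0
tool_pos: [545.5, 199.8, 98.2]
tcp_rot: [-140.9, 89.8, -145.2]
ft_force: [-0.3, 0.6, 0.4]
finger_gap: 0.3
```

```bash
python3 - <<'E'
from h import *
planes("side");go(1,-29,-27,95)
E
```

```text
side lid 1 n 230 slope x,y [-0.084 -0.086] zc 70.37 rms 0.88
side lid 2 n 496 slope x,y [0.002 0.004] zc 70.09 rms 0.97
side lid 3 n 655 slope x,y [-0.001  0.   ] zc 70.04 rms 0.94
side lid 4 n 934 slope x,y [-0.    -0.001] zc 69.81 rms 0.93
t 5.05
1 -29 -27 target [545.6 199.7  95. ] now [545.6 199.8  98.5] shift mm [ 3.53 -0.1  -0.03] rot [ 0.01 -0.13  0.12] F [-0.87  0.61 -1.14] t 5.05
```

Emit:
carry_out --commands '[0.002,0,0,0,0,0,1,0.003,0,0,0,0,0,1,0.004,0,0,0,0,0,1,0.005,0,0,0,0,0,1,0.006,0,0,0,0,0,1,0.006,0,0,0,0,0,1]'

```text
time: 5.8
tool_pos: [545.7, 199.7, 92.6]
tcp_rot: [-134.4, 89.8, -138.6]
ft_force: [0.4, 0.0, 2.8]
finger_gap: -0.1
```

Emit:
carry_out --commands '[0.001,0,0,0,0,0,1,0.002,0,0,0,0,0,1,0.003,0,0,0,0,0,1,0.003,0,0,0,0,0,1]'

```text
time: 6.3
tool_pos: [545.9, 199.7, 89.8]
tcp_rot: [-128.6, 89.9, -132.9]
ft_force: [-0.7, -0.9, 5.5]
finger_gap: 0.1
```

Emit:
carry_out --commands '[0.001,0,0,0,0,0,1,0.002,0,0,0,0,0,1,0.003,0,0,0,0,0,1,0.003,0,0,0,0,0,1]'

```text
time: 6.8
tool_pos: [545.4, 199.6, 86.0]
tcp_rot: [-140.1, 89.8, -144.3]
ft_force: [0.1, 0.5, -0.6]
finger_gap: -0.1
```

```bash
python3 - <<'E'
from h import *
planes("side");planes("top")
for c in((-29,27,116),(29,-27,116)): go(1,*c)
E
```

```text
side lid 1 n 246 slope x,y [-0.009 -0.005] zc 63.33 rms 0.93
side lid 2 n 490 slope x,y [0.003 0.001] zc 70.04 rms 0.97
side lid 3 n 649 slope x,y [0.001 0.   ] zc 69.92 rms 0.92
side lid 4 n 920 slope x,y [ 0.002 -0.001] zc 69.88 rms 0.97
t 6.85
top lid 1 n 8 slope x,y [-1.48   0.098] zc 4.98 rms 1.36
top lid 2 n 672 slope x,y [0.003 0.001] zc 70.11 rms 1.09
top lid 3 n 705 slope x,y [ 0.003 -0.006] zc 70.26 rms 1.19
top lid 4 n 671 slope x,y [ 0.002 -0.002] zc 70.05 rms 1.15
t 6.9
1 -29 27 target [549.6 253.5 116. ] now [545.5 199.7  86.2] shift mm [-29.96  53.96   0.06] rot [ 0.02 -0.15  0.13] F [ 0.23  0.28 -0.58] t 6.9
1 29 -27 target [603.4 195.3 116. ] now [545.5 199.7  86.2] shift mm [-2.999e+01 -5.000e-02  5.805e+01] rot [ 0.02 -0.15  0.13] F [ 0.23  0.28 -0.58] t 6.9
```

The lid has dropped 7 mm and is nearly level. I'll confirm each corner with a firm press, starting at this one and then at the two I haven't pressed.

Emit:
carry_out --commands '[0.002,0,0,0,0,0,1,0.004,0,0,0,0,0,1,0.005,0,0,0,0,0,1,0.006,0,0,0,0,0,1,0.007,0,0,0,0,0,1,0.007,0,0,0,0,0,1]'

```text
time: 7.65
tool_pos: [548.0, 200.3, 83.9]
tcp_rot: [-8.9, 89.8, -13.2]
ft_force: [-7.4, -2.9, 28.3]
finger_gap: -0.3
```

Emit:
carry_out --commands '[-0.025,0,0,0,0,0,1,-0.025,0.054,0,0,0,0,1,-0.025,0.054,0,0,0,0,1,-0.01,0.054,0,0,0,0,1,-0.004,0.054,0,0,0,0,1,-0.003,0.054,0,0,0,0,1,-0.002,0.054,0,0,0,0,1,-0.001,0.054,0,0,0,0,1,0,0.054,0,0,0,0,1,0.001,0.054,0,0,0,0,1,0.002,0.054,0,0,0,0,1,0.002,0.054,0,0,0,0,1]'

```text
time: 9.15
tool_pos: [553.5, 254.7, 84.0]
tcp_rot: [8.9, 89.6, 4.7]
ft_force: [-1.7, -0.8, 9.7]
finger_gap: -0.2
```

Both of those corners are solid at TCP 84.0, i.e. tips at 62, the home height. Next is the last corner.

```bash
python3 - <<'E'
from h import *
go(1,-29,27,105);go(1,29,-27,105); go(1,29,-27,85)
E
```

```text
1 -29 27 target [549.6 253.5 105. ] now [553.5 254.7  84. ] shift mm [-21.01  -1.46  -3.63] rot [ 0.03  0.35 -0.06] F [-1.65 -0.78  9.7 ] t 9.15
1 29 -27 target [603.4 195.3 105. ] now [553.5 254.7  84. ] shift mm [-20.71 -55.49  54.35] rot [ 0.03  0.35 -0.06] F [-1.65 -0.78  9.7 ] t 9.15
1 29 -27 target [603.4 195.3  85. ] now [553.5 254.7  84. ] shift mm [ -0.71 -55.51  54.22] rot [ 0.03  0.35 -0.06] F [-1.65 -0.78  9.7 ] t 9.15
```

Emit:
carry_out --commands '[-0.025,0,0,0,0,0,1,-0.025,-0.0555,0.0545,0,0,0,1,-0.025,-0.0555,0.0545,0,0,0,1,-0.01,-0.0555,0.0545,0,0,0,1,-0.004,-0.0555,0.0545,0,0,0,1,-0.003,-0.0555,0.0545,0,0,0,1,-0.002,-0.0555,0.0545,0,0,0,1,-0.001,-0.0555,0.0545,0,0,0,1,0,-0.0555,0.0545,0,0,0,1,0.001,-0.0555,0.0545,0,0,0,1,0.003,-0.0555,0.0545,0,0,0,1,0.003,-0.0555,0.0545,0,0,0,1]'

```text
time: 10.65
tool_pos: [605.2, 195.8, 84.0]
tcp_rot: [13.2, 89.4, 8.9]
ft_force: [-2.3, -1.0, 11.3]
finger_gap: -0.3
```

Emit:
carry_out --commands '[-0.03,0,0,0,0,0,1,-0.06,0,0,0,0,0,1,-0.1,0,0,0,0,0,1,-0.12,-0.05,-0.05,0,0,0,1,-0.12,-0.1,-0.1,0,0,0,1,-0.12,-0.15,-0.15,0,0,0,1,-0.12,-0.2,-0.15,0,0,0,1,-0.12,-0.2,-0.15,0,0,0,1,-0.12,-0.2,-0.15,0,0,0,1]'

```text
time: 11.78
tool_pos: [439.9, 6.8, 202.5]
tcp_rot: [13.5, 89.4, 9.1]
ft_force: [0.3, 0.8, -1.2]
finger_gap: 0.2
```

```bash
python3 - <<'E'
from h import *
planes("side");planes("top")
p,d=optics.snapshot("top");cv2.imwrite("pics/e.png",p[:,:,::-1]);print(sense()["tool_pos"])
E
```

```text
side lid 1 n 379 slope x,y [-0.004  0.002] zc 63.11 rms 0.98
side lid 2 n 485 slope x,y [-0.004  0.005] zc 70.13 rms 0.96
side lid 3 n 665 slope x,y [0.007 0.004] zc 69.91 rms 0.95
side lid 4 n 933 slope x,y [-0. -0.] zc 69.88 rms 0.94
t 11.825
top lid 1 n 647 slope x,y [0.008 0.006] zc 62.98 rms 1.19
top lid 2 n 169 slope x,y [-0.003  0.004] zc 70.74 rms 1.4
top lid 3 n 156 slope x,y [-0.02   0.012] zc 70.86 rms 1.18
top lid 4 n 774 slope x,y [-0.01   0.004] zc 70.07 rms 1.46
t 11.875
[440.15043072   8.22121712 202.19797335]
```

View pics/e.png

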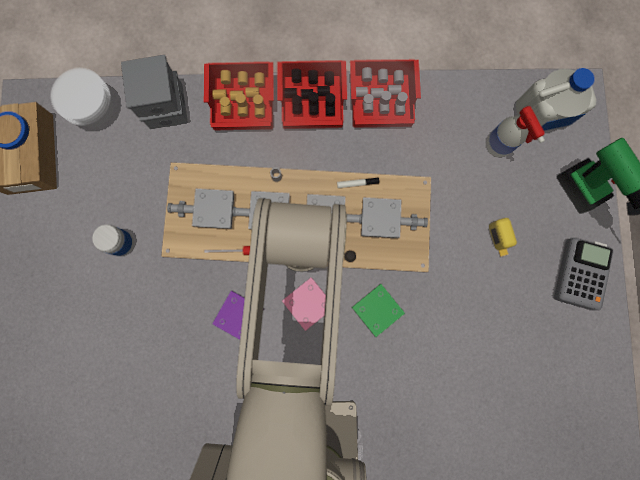

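The top view shows lid 1 at (213,208), level and 7 mm down. The coupling (276,175), marker (358,183), gland (350,256), can and tape measure are where they were. The arm is clear of everything.

```bash
python3 -c "
from bench import order;print(order.hand_in())"
```

```text
the job is handed in; nothing more can be done
None
```

The loose lid was the leftmost one, at the +y end of the row, and it is now snapped home. I handed the job in at about 12 s.

- **Pressing:** the first corner I pressed snapped in at 10 N or less, and the lid tipped about 0.11 rad. When I pressed the raised opposite corner, the remaining lugs went in. I then pressed that corner again and the other two. All three were solid, with the fingertips at 62 mm, at 10–28 N. I did not press the first corner again.
- **Lid check:** both cameras show this lid about 7 mm lower than before and level within about 0.01 rad. The other three are unchanged at their starting height. In the last top view the arm partly hid lids 2 and 3, giving a noisy slope of about 0.02 rad on lid 3. The clear side view showed both level.
- **Other things:** in the last picture the bystanders looked unmoved, though the arm hid part of the screwdriver. The arm stood clear of everything.

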